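Lay out a parcel order in the packing tray

TASK

Finish laying out the order in the yellow tray, where a white box and a round tin already stand in the back row. First lay the brown carton flat midway between the box and the tin, its centre in line with theirs and its long sides parallel to the tray's long sides, then set the tape roll flat on the middle of the carton. Stand the tall jar straight in front of the tin and the short jar straight in front of the white box (in front = towards the tray's label edge), each leaving a gap of about 30 mm, and do not shift the stapler or the clip box.

Things in the scene. Friction and masses are not known exactly. Their poses are not given: they have to be found in the camera images.
- order_tray: Fixed shallow yellow plastic tray, 180 mm (x, front to back) x 280 mm (y); floor 4 mm thick, rim 12 mm high over the bench. A white label strip (20 x 90 mm, 12 mm high) sticks out from the middle of its front long edge (-x), which faces roughly towards the robot. Origin: centre of the underside; x points to the back, y left seen from the label edge. The back row lies at x = +40 mm.
- white_box: White square box, 48 x 48 x 30 mm high, stuck down on the tray floor at the left or the right end of the back row, 98 mm from the row's middle. Origin: centre of its underside; axes parallel to the tray's.
- tin: Flat round metal tin, 48 mm diameter, 30 mm high, stuck down on the tray floor at the other end of the back row, 98 mm from the row's middle. Origin: centre of its underside; axes parallel to the tray's.
- carton: Loose brown cardboard carton with a strip of tape over the top, 60 mm (its x) x 80 mm (its y, the long sides) x 40 mm high, about 150 g, stiff. Origin: centre of its underside; z up.
- tape_roll: Loose tan roll of packing tape lying flat, 58 mm outer diameter, 36 mm hole, 25 mm high, about 60 g. Origin: centre of its underside; z is its axis, up.
- tall_jar: Loose closed amber jar, the tall slim one: 38 mm diameter, 80 mm high with its white cap, about 100 g. Origin: centre of its underside; z up.
- short_jar: Loose closed amber jar, the short wide one: 50 mm diameter, 48 mm high with its white cap, about 100 g. Origin: centre of its underside; z up.
- stapler: Small black loose stapler, 24 mm (x) x 62 mm (y) x 27 mm high, standing among the loose things; must stay where it is. Origin: centre of its underside.
- clip_box: Small clear box of clips with a white lid, 27 mm (x) x 41 mm (y) x 22 mm high, loose among the things; must stay where it is. Origin: centre of its underside.
Things that resemble listed ones, but are neither listed nor needed, are in the scene too. What is shaped like the tin but blue or green is not meant.

How it is judged:
On the way, in this order (a step that is already met when the one before it is completed fails the run):
1. The carton lies released midway between the white box and the tin, in line with them and parallel to the tray (x of carton in the frame of order_tray between 0.025 and 0.055 m and y of carton in the frame of order_tray between -0.013 and 0.013 m and z of carton in the frame of order_tray between -0.002 and 0.01 m and angle between the y axis of carton and the y axis of order_tray, either way round below 0.17 rad and contact force between carton and the fingers below 0.1 N and linear speed of carton below 0.02 m/s and angle between carton's own z axis and vertical below 0.12 rad), for 0.2 s.
2. The tape roll lies released on the middle of the carton (all of step 1 and horizontal distance between tape_roll and carton below 0.012 m and z of tape_roll in the frame of carton between 0.034 and 0.046 m and contact force between tape_roll and the fingers below 0.1 N and linear speed of tape_roll below 0.02 m/s and angle between tape_roll's own z axis and vertical below 0.12 rad), for 0.2 s.
At the end, for the whole second after the job is handed in: Carton flat midway between box and tin (13 mm along the row, 15 across, 10 degrees); roll flat on it, within 12 mm of its middle; tall jar upright in front of the tin, short jar in front of the box (14 mm sideways, gap 15 to 45 mm); all on the tray floor or carton, released, at rest (all of step 2 and x of tall_jar in the frame of tin between -0.088 and -0.058 m and y of tall_jar in the frame of tin between -0.014 and 0.014 m and z of tall_jar in the frame of tin between -0.006 and 0.006 m and contact force between each of tall_jar, short_jar and the fingers below 0.1 N and linear speed of each of tall_jar, short_jar below 0.02 m/s and angle between each of tall_jar, short_jar's own z axis and vertical below 0.12 rad and x of short_jar in the frame of white_box between -0.094 and -0.064 m and y of short_jar in the frame of white_box between -0.014 and 0.014 m and z of short_jar in the frame of white_box between -0.006 and 0.006 m); the robot touches nothing.
It fails at once if The stapler is shifted by more than 25 mm (distance of stapler from where it was at the start of the episode above 0.025 m).
It fails at once if The clip box is shifted by more than 25 mm (distance of clip_box from where it was at the start of the episode above 0.025 m).
It also fails if it takes over 109 s, if anything falls off the work surface, if the arm or the gripper's body presses on something with over 40 N, if the wrist force passes 120 N, or if a joint passes its speed limit or range.

ROBOT

A 7-joint arm with a two-finger parallel gripper is mounted at the origin on the work surface. World frame = base frame: x ahead of the robot, y to its left, z up, the work surface at z = 0. Lengths are in m, angles in rad, forces in N, time in s.
With the tool pointing down it reaches from about 0.4 to 0.9 m from the base axis. Payload 5.6 kg.
Tool frame: the origin (TCP) lies midway between the tips of the shut fingers; the grasp point (between the pads) lies 19 mm behind it; y points along the fingers, z is the direction in which the jaws open and shut, and the axes are right-handed (so a half turn about y gives the same grasp; the last joint's range is limited). The gripper opens to 92 mm and grips with 3 to 60 N. Pads are 20 mm wide; open, the fingers measure 128 mm over their backs; the gripper's body (75 mm by 189 mm) begins 69 mm behind the grasp point.
Start: joints at [1.129, 0.468, -0.012, 1.603, 0.006, 1.071, -0.056], TCP at [0.252, -0.599, 0.215] pointing down, gripper open.
Joint ranges: [-2.53, 2.53], [-0.31, 2.02], [-1.57, 1.55], [0.28, 2.44], [-1.29, 4.43], [0.15, 1.84], [-2.92, 2.92]. Speed limits (rad/s): [2.57, 2.57, 3.14, 3.14, 3.14, 3.14, 3.14].

INTERFACE

Orientations are given as a 3x3 rotation matrix whose columns are the frame's x, y, z axes.
In Python, from station import env, effector, solver, viewer, workorder, search_frame, tip_of gives the robot as it stands. Calls block until the motion is done:
- env.reach(position, orientation): joint-space move of the TCP to a pose.
- env.movel(position, frame=None, rate=0.15): straight line of the TCP; frame=None keeps the orientation; rate is the mean speed in m/s.
- env.goto_joints(angles): joint-space move.
- effector.release() and effector.grasp(squeeze=None): open the fingers fully, or close them until they stop; squeeze is the grip in N (None keeps the last).
- env.pause(seconds).
- solver.inverse_kinematics(position, orientation): joint angles nearest the present ones, or None.
- env.sense(): the state.
- viewer.read_camera(name): name is "scene" or "top" or "wrist"; returns (picture, depth): 384x512x3 uint8, red, green, blue; 384x512 float32, m along the optical axis (not along the pixel's ray), 0 where there is no reading.
- viewer.camera_info(name): a dict with "intrinsics" (3x3 intrinsics, pixels), "eye" and "rotation" of the camera in the world; the wrist camera has in their place "T_tool_cam" (4x4, takes a point from camera to tool coordinates, whose origin is the TCP and whose axes are the tool frame's). Camera axes: x right, y up, looking along -z (the intrinsics and any distortion apply to the point x, -y, -z); pixel columns grow to the right and rows downward; lengths in m; the calibration is good to about 2 mm. A picture is of the moment at which its call begins: read the wrist's pose just before it. camera_info takes no time and is no camera call.
A pose or a line that the arm cannot do raises env.PlanningError and nothing moves.
- workorder.finish_job(): hands the job in, once; it reports no verdict.
Trained networks look in the newest picture that a camera, given by its name, has taken for a name from the list of things; names that differ only in an ending like _2 or _b are one class to them, and where a whole thing is asked for, a point or a joint stands for the part that bears it (a point fixed in the world has none). Each returns a list of dicts, best first, with "score" (0 to 1); they miss things now and then, are a little off and sometimes report something else, mostly with a low value. They report only what shows in the picture. A call takes as long as a camera call. They do not tell look-alikes from the thing itself.
- search_frame(camera, name): "at" ([x, y, z] in m, in world coordinates, good to about 4 mm: the middle of the surface that is visible of it).
- tip_of(camera, name): "at" ([x, y, z] in m, in world coordinates, good to about 4 mm: a listed point, or the origin of a listed thing).
The state is a dict: "t": time; "joint_positions": joint angles; "joint_velocities": joint speeds; "tau": joint torques, N m; "ee_pos": TCP position; "tcp_rot": TCP orientation; "wrist_force": force on the tool from outside, world axes, zero at the start; "moment": the same for the moment, N m; "gripper_width": finger opening in m.
Only numpy, scipy, OpenCV 4.12 (cv2) and the standard library are available. Lean on these libraries where they do the work, as an engineer would, in place of code of your own. Each camera call takes 0.05 s, during which the arm holds its last target. There are 200 camera calls.

## Working session

There is one attempt and no reset: what is moved stays moved. The work goes in short steps, each a Python script; the robot and the scene stay as the last script left them, time stands still between calls to the robot, and variables do not carry over. Pictures are saved under pics/ and viewed, about 12 in all and at most 16, crops included, and the job is handed in when it is done.

```bash
ls; mkdir -p pics
cat > h.py <<'E'
import numpy as np, cv2
from station import env, effector, solver, viewer, workorder, search_frame, tip_of
def shot(cam,fn=None):
    s=env.sense(); p,d=viewer.read_camera(cam)
    if fn: cv2.imwrite('pics/'+fn,p[:,:,::-1])
    np.savez('last_%s.npz'%cam,p=p,d=d,pos=s['ee_pos'],R=s['tcp_rot'])
    return p,d
def cloud(cam):
    z=np.load('last_%s.npz'%cam); d=z['d']; i=viewer.camera_info(cam); K=np.array(i['intrinsics'])
    v,u=np.mgrid[:d.shape[0],:d.shape[1]]
    P=np.stack([(u-K[0,2])/K[0,0]*d,-(v-K[1,2])/K[1,1]*d,-d],-1)
    if cam=='wrist':
        T=np.array(i['T_tool_cam']); P=P@T[:3,:3].T+T[:3,3]; P=P@z['R'].T+z['pos']
    else: P=P@np.array(i['rotation']).T+np.array(i['eye'])
    return P,d>0,z['p']
def topix(cam,X):
    i=viewer.camera_info(cam);K=np.array(i['intrinsics']);c=(np.array(X)-i['eye'])@np.array(i['rotation'])
    return K[0,0]*c[0]/-c[2]+K[0,2],K[1,1]*-c[1]/-c[2]+K[1,2]
E
python3 - <<'E'
from h import *
shot('top','top0.png'); shot('scene','scene0.png')
print({k:np.round(v,3) if not isinstance(v,(dict,str)) else v for k,v in viewer.camera_info('top').items()}, np.round(env.sense()['tcp_rot'],2), env.sense()['t'])
for c in ['top','scene']:
  for n in ['order_tray','white_box','tin','carton','tape_roll','tall_jar','short_jar','stapler','clip_box']:
    for r in search_frame(c,n)[:4]: print(c,n,round(r['score'],2),np.round(r['at'],3),np.round(topix(c,r['at'])))
E
```

```text
pics
{'intrinsics': array([[457.937,   0.   , 254.372],
       [  0.   , 457.937, 186.441],
       [  0.   ,   0.   ,   1.   ]]), 'eye': array([0.329, 0.036, 1.22 ]), 'rotation': array([[-0.019,  0.984, -0.177],
       [-1.   , -0.022, -0.018],
       [-0.021,  0.176,  0.984]])} [[-0.92 -0.    0.39]
 [-0.39  0.   -0.92]
 [ 0.   -1.   -0.  ]] 0.1
top order_tray 0.88 [0.482 0.288 0.005] [169. 212.]
top order_tray 0.63 [ 0.583 -0.054  0.083] [298. 166.]
top order_tray 0.57 [0.509 0.051 0.05 ] [257. 198.]
top white_box 0.7 [0.54  0.19  0.036] [204. 188.]
top tin 0.84 [0.524 0.389 0.033] [129. 196.]
top tin 0.64 [0.486 0.49  0.03 ] [ 91. 211.]
top carton 0.72 [ 0.534 -0.361  0.045] [416. 185.]
top tape_roll 0.71 [ 0.457 -0.25   0.029] [373. 217.]
top tall_jar 0.59 [ 0.583 -0.053  0.085] [297. 166.]
top short_jar 0.57 [ 0.459 -0.247  0.029] [372. 216.]
top stapler 0.72 [ 0.558 -0.252  0.026] [371. 179.]
top clip_box 0.56 [0.625 0.033 0.028] [263. 156.]
scene order_tray 0.66 [0.476 0.281 0.004] [281. 150.]
scene order_tray 0.29 [0.549 0.175 0.034] [284. 164.]
scene white_box 0.77 [0.551 0.174 0.032] [284. 165.]
scene tin 0.54 [0.668 0.372 0.027] [346. 149.]
scene tin 0.53 [0.495 0.476 0.027] [314. 123.]
scene tin 0.45 [0.53  0.378 0.032] [310. 135.]
scene carton 0.64 [ 0.547 -0.38   0.045] [153. 275.]
scene tape_roll 0.74 [ 0.46  -0.247  0.024] [167. 233.]
scene tall_jar 0.88 [ 0.6   -0.07   0.054] [253. 206.]
scene tall_jar 0.63 [0.549 0.176 0.034] [284. 164.]
scene tall_jar 0.38 [ 0.548 -0.376  0.047] [154. 273.]
scene short_jar 0.54 [0.518 0.039 0.047] [251. 179.]
scene stapler 0.75 [ 0.564 -0.258  0.021] [196. 253.]
scene clip_box 0.61 [0.637 0.021 0.025] [282. 202.]
scene clip_box 0.46 [ 0.549 -0.377  0.047] [155. 274.]
```

Run:
```python
import cv2
a=cv2.imread('pics/top0.png')[100:290,40:480]; cv2.imwrite('pics/top0c.png',cv2.resize(a,None,fx=1.8,fy=1.8,interpolation=cv2.INTER_CUBIC))
```

```text
(no output)
```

View pics/top0c.png

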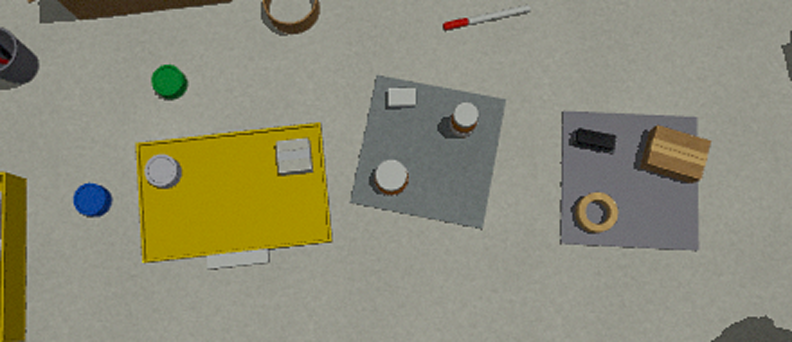

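View pics/scene0.png

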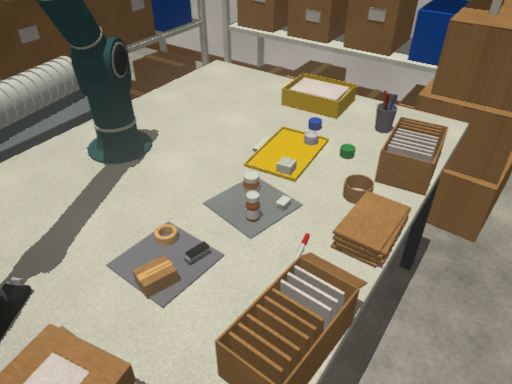

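Left to right in the top crop: the tin is the metallic disc in the tray (163,170). The blue disc (92,200) and green disc (169,82) are decoys. The white box is at (294,157) and the label edge faces the robot. On the mats are the clip box (401,97), tall jar (465,120), short jar (390,178), stapler (594,139), carton (678,153) and tape roll (596,212). The large brown ring at (290,10) is another decoy. Next I'll measure geometry from depth.

```bash
cat > meas.py <<'E'
from h import *
def blob(cam,xy,zlo,zhi,r):
    P,ok,p=cloud(cam); m=ok&(P[...,2]>zlo)&(P[...,2]<zhi)&(np.hypot(P[...,0]-xy[0],P[...,1]-xy[1])<r)
    Q=P[m]; (c,s,a)=cv2.minAreaRect((Q[:,:2]*1000).astype(np.float32))
    (cc,rr)=cv2.minEnclosingCircle((Q[:,:2]*1000).astype(np.float32))
    return len(Q),np.round(c,1),np.round(s,1),round(a,1),np.round(np.median(Q[:,2]),4),'circ',np.round(cc,1),round(rr,1),'mean',np.round(Q[:,:2].mean(0)*1000,1)
E
python3 - <<'E'
from meas import *
for n,xy,zl,zh,r in [('box',(.545,.185),.025,.045,.05),('tin',(.525,.385),.025,.045,.05),('carton',(.54,-.365),.035,.055,.07),('roll',(.458,-.248),.018,.035,.05),('tall',(.585,-.055),.07,.095,.04),('short',(.51,.05),.038,.06,.045),('stapler',(.56,-.252),.018,.04,.05),('clip',(.63,.03),.014,.035,.04)]:
    print(n,blob('top',xy,zl,zh,r))
P,ok,p=cloud('top')
hsv=cv2.cvtColor(p,cv2.COLOR_RGB2HSV); m=cv2.inRange(hsv,(20,150,80),(35,255,255))>0
m&=(np.hypot(P[...,0]-.49,P[...,1]-.285)<.19)
Q=P[m]; print(cv2.minAreaRect((Q[:,:2]*1000).astype(np.float32)),np.median(Q[:,2]))
for xy in [(.48,-.35),(.56,0.0),(.4,.1)]:
    k=ok&(np.hypot(P[...,0]-xy[0],P[...,1]-xy[1])<.012); print(xy,np.median(P[k][:,2]))
E
```

```text
box (332, array([547. , 193.7]), array([48.9, 48.2]), 5.9, np.float64(0.0334), 'circ', array([546.6, 192.6]), 32.0, 'mean', array([546.5, 193.3]))
tin (263, array([529.4, 389. ]), array([46.8, 46.3]), 29.6, np.float64(0.0318), 'circ', array([529. , 388.4]), 24.2, 'mean', array([528.9, 388.6]))
carton (740, array([ 537.2, -364.4]), array([81.9, 61.5]), 71.0, np.float64(0.0436), 'circ', array([ 537.2, -363.7]), 48.8, 'mean', array([ 536.9, -363.4]))
roll (259, array([ 454.7, -245.6]), array([55.4, 55.6]), 87.0, np.float64(0.028), 'circ', array([ 454.9, -246.1]), 29.1, 'mean', array([ 454.6, -245.8]))
tall (154, array([590.4, -57. ]), array([32.8, 34. ]), 39.7, np.float64(0.083), 'circ', array([591.6, -56.6]), 17.8, 'mean', array([590.3, -56.7]))
short (240, array([511.8,  50.7]), array([41.4, 42.3]), 88.7, np.float64(0.0512), 'circ', array([511.7,  50.8]), 22.2, 'mean', array([511.4,  50.7]))
stapler (193, array([ 562. , -250.8]), array([60.3, 22.5]), 76.5, np.float64(0.0296), 'circ', array([ 561.9, -251.3]), 30.7, 'mean', array([ 561.9, -248.9]))
clip (154, array([632.8,  32.6]), array([37.7, 26.7]), 88.8, np.float64(0.0257), 'circ', array([632.7,  32.4]), 22.3, 'mean', array([632.7,  32.6]))
((498.425048828125, 287.6265563964844), (180.38783264160156, 280.28009033203125), 5.090795516967773) 0.0037286737094290867
(0.48, -0.35) 0.003720112917511509
(0.56, 0.0) 0.0037831011048201635
(0.4, 0.1) -0.0007484398467589859
```

```bash
cat >> h.py <<'E'
TH=np.deg2rad(5.1); TX=np.array([np.cos(TH),np.sin(TH)]); TY=np.array([-np.sin(TH),np.cos(TH)])
ROW=np.array([.5382,.2911])
def tray(x,y): return ROW+TX*(x-.04)+TY*y
def rot(a):  # tool down, jaw along angle a (rad)
    y=np.array([0,0,-1.]); z=np.array([np.cos(a),np.sin(a),0]); return np.stack([np.cross(y,z),y,z],1)
def best(xy,z,a):
    q0=np.array(env.sense()['joint_positions']); c=[]
    for k in (0,np.pi):
        q=solver.inverse_kinematics([*xy,z],rot(a+k))
        if q is not None: c.append((abs(np.array(q)[6]),k))
    return rot(a+min(c)[1])
def pick(xy,z,a,up=.20,hover=.12,f=15):
    env.reach([*xy,hover],best(xy,hover,a)); env.movel([*xy,z],rate=.12)
    effector.grasp(f); w=env.sense()['gripper_width']
    env.movel([*xy,up],rate=.2); s=env.sense()
    print('t',round(s['t'],2),'w',round(w,4),'after lift',round(s['gripper_width'],4),'F',np.round(s['wrist_force'],1))
def place(xy,z,a,up=.20,hover=.20):
    env.reach([*xy,hover],best(xy,hover,a)); env.movel([*xy,z],rate=.12); env.pause(.15)
    s=env.sense(); print('down F',np.round(s['wrist_force'],1),np.round(s['ee_pos'],4))
    effector.release(); env.movel([*xy,up],rate=.2); print('t',round(env.sense()['t'],2),'q7',np.round(env.sense()['joint_positions'][6],2))
E
python3 - <<'E'
from h import *
pick((.5372,-.364),.018,np.deg2rad(-19),hover=.13)
shot('scene','s1.png')
E
```

```text
t 5.14 w 0.0601 after lift 0.0601 F [ 0.  -0.4 -2.5]
```

Run:
```python
from h import *
from meas import blob
place(ROW,.0195,TH)
env.reach([.5,.0,.3],best((.5,.0),.3,0))
shot('top','top1.png')
print(blob('top',ROW,.035,.055,.07)); print(blob('top',(.455,-.246),.018,.035,.05))
```

```text
down F [-0.3 -0.3 -2.7] [0.5386 0.2912 0.0201]
t 11.02 q7 -0.79
(704, array([540.5, 289.6]), array([61.3, 81. ]), 5.3, np.float64(0.0435), 'circ', array([540.7, 288.4]), 48.9, 'mean', array([539.7, 288.9]))
(262, array([ 454.9, -245.5]), array([56.1, 55.6]), 87.6, np.float64(0.0277), 'circ', array([ 455.3, -246.2]), 29.1, 'mean', array([ 454.8, -245.9]))
```

Run:
```python
import cv2
a=cv2.imread('pics/top1.png')[100:290,40:480]; cv2.imwrite('pics/top1c.png',cv2.resize(a,None,fx=1.8,fy=1.8))
```

```text
(no output)
```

View pics/top1c.png

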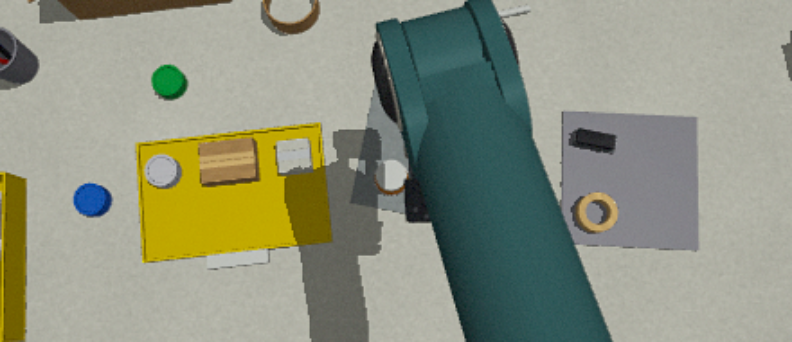

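The carton sits at crop (228,162), parallel to the tray and between the tin (162,171) and the box (293,156). Depth puts it within about 2 mm and 0.2°. Next is the roll; the tan ring at (596,212) measures about 58 mm in outer diameter. I'm skipping a separate confirming crop because the only other ring, at (290,10), is clearly brown and larger.

```bash
python3 - <<'E'
from h import *
from meas import blob
pick((.455,-.2458),.0075,TH,f=10)
place((.540,.2896),.0487,TH)
env.reach([.512,.0507,.2],best((.512,.0507),.2,TH+np.pi/2))
shot('top','top2.png')
print('carton',blob('top',ROW,.035,.05,.07)); print('roll',blob('top',ROW,.058,.08,.06))
p,d=shot('wrist','w2.png')
E
python3 - <<'E'
import cv2,numpy as np
a=cv2.imread('pics/top2.png')[100:290,80:300]; b=cv2.imread('pics/w2.png')
a=cv2.resize(a,(445,384)); cv2.imwrite('pics/c2.png',cv2.resize(np.hstack([a,b]),(797,320)))
E
```

```text
t 16.25 w 0.0567 after lift 0.0568 F [-0.1 -0.3 -0.7]
down F [-0.   0.1 -0.4] [0.5404 0.2897 0.0494]
t 21.35 q7 -0.92
carton (424, array([540. , 289.5]), array([60.9, 81. ]), 5.7, np.float64(0.0433), 'circ', array([539.5, 289. ]), 47.9, 'mean', array([537.6, 286.4]))
roll (270, array([541.6, 288.7]), array([57.3, 55.6]), 88.5, np.float64(0.068), 'circ', array([541.6, 289.3]), 29.8, 'mean', array([541.1, 288. ]))
```

View pics/c2.png

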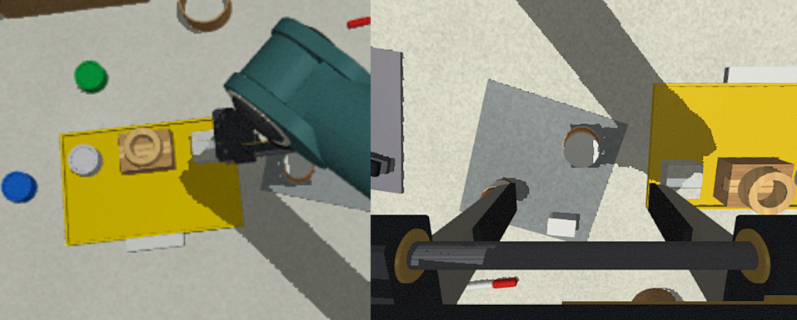

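The roll lies flat on the carton, at left panel (142,148), within about 2 mm of its middle. In the wrist view the short jar is at (582,147), the tall jar at (505,195) and the clip box at (563,225). The two jars are the only ones in the scene, and their heights differ clearly (51 mm and 83 mm tops). Next, the short jar.

Run:
```python
from h import *
from meas import blob
A=TH+np.pi/2
pick((.5118,.0507),.0165,A,hover=.16)
place(tray(-.039,-.098),.0178,A)
env.reach([.590,-.057,.25],best((.590,-.057),.25,A))
shot('top','top3.png')
t=tray(-.039,-.098); print(t,'short',blob('top',t,.038,.06,.045)); print('tall',blob('top',(.59,-.057),.07,.09,.04))
```

```text
t 26.39 w 0.0487 after lift 0.0487 F [-0.3  0.4 -1.9]
down F [ 0.2 -0.1 -1.3] [0.4686 0.1865 0.0182]
t 30.67 q7 0.56
[0.4682244  0.18646533] short (244, array([468.8, 187. ]), array([43.6, 43.2]), 23.5, np.float64(0.0511), 'circ', array([468.7, 187. ]), 22.5, 'mean', array([468.3, 186.7]))
tall (155, array([590.4, -57. ]), array([32.8, 32.5]), 44.6, np.float64(0.0834), 'circ', array([591.3, -57. ]), 17.4, 'mean', array([590.3, -56.6]))
```

Run:
```python
from h import *
from meas import blob
A=TH+np.pi/2
pick((.5905,-.057),.030,A,hover=.14,up=.24)
place(tray(-.033,.098),.0315,A,hover=.24,up=.24)
env.reach([.35,-.45,.3],best((.35,-.45),.3,0))
shot('top','top4.png'); shot('scene','s4.png')
t=tray(-.033,.098); print(t,'tall',blob('top',t,.07,.095,.045))
t=tray(-.039,-.098);print('short',blob('top',t,.038,.06,.045))
print('carton',blob('top',ROW,.035,.05,.07)); print('roll',blob('top',ROW,.058,.08,.06))
print('stapler',blob('top',(.56,-.252),.018,.04,.05)); print('clip',blob('top',(.63,.03),.014,.035,.04))
a=cv2.imread('pics/top4.png')[100:290,80:480]; b=cv2.imread('pics/s4.png')[80:300,130:400]
cv2.imwrite('pics/c4.png',cv2.resize(np.hstack([cv2.resize(a,(800,380)),cv2.resize(b,(466,380))]),(799,240)))
```

```text
t 35.44 w 0.0371 after lift 0.0371 F [ 0.3  0.6 -1.5]
down F [ 0.8  0.2 -0.6] [0.457  0.3824 0.0319]
t 41.27 q7 0.36
[0.45677736 0.38222274] tall (164, array([457.1, 382.2]), array([34. , 32.5]), 89.5, np.float64(0.0833), 'circ', array([457.4, 383.3]), 18.2, 'mean', array([457.3, 381.2]))
short (245, array([468.7, 187.1]), array([43.2, 43.3]), 26.3, np.float64(0.0513), 'circ', array([469.1, 186.7]), 22.5, 'mean', array([468.2, 186.5]))
carton (429, array([540.1, 289.4]), array([61.4, 80.3]), 5.7, np.float64(0.0434), 'circ', array([539.5, 289.3]), 48.9, 'mean', array([537.3, 286.8]))
roll (272, array([541.9, 288.3]), array([56.4, 56.1]), 62.2, np.float64(0.0679), 'circ', array([541.6, 288.9]), 29.0, 'mean', array([541.3, 288.2]))
stapler (191, array([ 562.2, -250.7]), array([59.9, 22.2]), 78.1, np.float64(0.0305), 'circ', array([ 563.1, -251.3]), 30.6, 'mean', array([ 561.9, -248.8]))
clip (151, array([633. ,  32.6]), array([37.7, 26.6]), 88.6, np.float64(0.0261), 'circ', array([633. ,  32.5]), 22.4, 'mean', array([632.9,  32.5]))
```

View pics/c4.png

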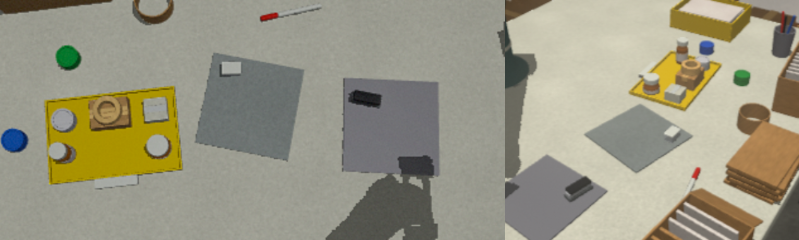

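The carton with the roll is at (109,112), the tall jar at (60,152) in front of the tin (63,120), and the short jar at (157,146) in front of the box (155,109). The stapler and clip box haven't moved, and the arm is clear.

```bash
python3 -c "
from h import *
workorder.finish_job(); print(env.sense()['t'])"
```

```text
the job is handed in; nothing more can be done
the job is handed in; nothing more can be done
```

The order is laid out in the yellow tray and I've handed the job in; it reports no verdict. The last clock reading was 41 s, taken before the final retreat and pictures, against the 109 s limit.

I placed the carton, then the roll on it, then the short jar and the tall jar, each on the first try. The last top-camera depth check, good to about 2 mm, showed:

| Thing | Last check | Allowed |
|---|---|---|
| Carton | about 2 mm from midway, under 1° off parallel | 13 mm along the row, 15 mm across, 10° |
| Tape roll | flat, about 2 mm from the carton's middle | 12 mm |
| Tall jar | within 1 mm of the 30 mm gap spot in front of the tin, top at the same height as before the move | gap 15 to 45 mm, 14 mm sideways |
| Short jar | within 1 mm of the 30 mm gap spot in front of the white box, top at the same height as before the move | gap 15 to 45 mm, 14 mm sideways |
| Stapler, clip box | unmoved, within 0.3 mm | 25 mm |

The arm was well clear of everything, and none of these checks failed or disagreed. I did not take a separate enlarged crop to confirm each item before reaching for it. I relied on the first enlarged top view and the measured sizes instead.

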